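# Spot-check the dry bath's blocks with the contact thermometer

## Robot

A 6-joint arm with a two-finger parallel gripper is mounted at the origin on a cart in front of the work surface, level with it; the furniture and walls round the work are solid. World frame = base frame: x ahead of the robot, y to its left, z up, the work surface at z = 0. Lengths are in m, angles in degrees, forces in N, time in s.
With the tool pointing down it reaches from about 0.25 to 0.775 m from the base axis. Payload 4 kg.
Tool frame: the origin (TCP) lies at the very end of the fingers, on their centre line; the grasp point (between the pads) lies 19 mm behind it; z points along the fingers, x is the direction in which the jaws open and shut, and the axes are right-handed (so a half turn about z gives the same grasp; the last joint's range is limited). The gripper opens to 94 mm and grips with 3 to 60 N. Pads are 16 mm wide; open, the fingers measure 119 mm over their backs; the gripper's body (75 mm by 177 mm) begins 78 mm behind the grasp point.
Start: joints at [-82.454, 4.996, 78.535, -0, 96.463, -5.907], TCP at [0.128, -0.535, 0.206] pointing down, gripper open.
Joint ranges: [-177.83, 177.83], [-43.37, 116.18], [15.69, 146.23], [-61.86, 241.86], [9.47, 152.12], [-147.06, 147.06]. Speed limits (degrees/s): [159.86, 159.86, 180, 180, 180, 180].

## Interface

Orientations are given as a 3x3 rotation matrix whose columns are the frame's x, y, z axes.
In Python, from rig import * gives the robot as it stands.
- The arm moves only by the tool step_arm, never from a script. Its argument "series" is a list of rows, each a list of 3 entries, a list of its own where there are three numbers: the shift along the tool's x, y, z in cm, then the turn about the tool's z in rad, then the closure, from 0 (fully open) to 1 (shut). In form: [[[x, y, z], yaw, grip], ...]. A call has 1 to 12 rows; each row is the pose to reach, as a shift and turn from the pose measured when the call began, along the tool's axes at that moment; what a row does not reach only later rows make up. A row lasts 1/10 s, in which the tool goes at most 50 mm and 8.59 degrees, less where a joint would pass 70% of its speed; a pose out of reach is approached as far as the arm can. A call with a gripper value outside its range is refused whole. The fingers move at their own pace and stop on an object; the grip force is fixed at half the most. Time passes only in rows, so rows that repeat a pose let the fingers close. It gives the time, the measured TCP pose, the force and the opening at its end, in the units of the state.
- get_obs(): the state, without advancing time (a new reading comes with each control period).
- camera(name): name is "side" or "top"; returns (picture, depth): 480x640x3 uint8, red, green, blue; 480x640 float32, m along the optical axis (not along the pixel's ray), 0 where there is no reading.
- get_calibration(name): a dict with "camera_matrix" (3x3 intrinsics, pixels), "view" (4x4, takes a point from world to camera coordinates). Camera axes: x right, y up, looking along -z (the intrinsics and any distortion apply to the point x, -y, -z); pixel columns grow to the right and rows downward; lengths in m; the calibration is good to about 2 mm. A picture is of the moment at which its call begins. get_calibration takes no time and is no camera call.
- job_done(): hands the job in, once; it reports no verdict.
The state is a dict: "clock": time; "qpos": joint angles; "joint_velocities": joint speeds; "tau": joint torques, N m; "tool_pos": TCP position; "orientation": TCP orientation; "wrist_force": force on the tool from outside, world axes, zero at the start; "ft_torque": the same for the moment, N m; "gripper_width": finger opening in m.
Only numpy, scipy, OpenCV 4.12 (cv2) and the standard library are available. Lean on these libraries where they do the work, as an engineer would, in place of code of your own. Each camera call takes 0.05 s, during which the arm holds its last target. There are 200 camera calls.

## Task

Check the three aluminium blocks of the dry bath with the contact-thermometer pen: holding it upright, press its sprung foot gently inside the engraved ring of each block until the foot clearly gives, hold it about a second, then go on. Work from the block with the narrowest wells (the coolest) to the middle one to the one with the widest wells (the hottest), so that the sensor never has to cool down. Then hang the pen back in the fork of its stand, collar down on the seat inside the lip, and leave the other things on the bench as they are.

Things in the scene. Friction and masses are not known exactly. Their poses are not given: they have to be found in the camera images.
- probe_grip (a point): Centre of the contact-thermometer pen's handle: a white upright bar, 20 mm in x, 26 mm in y, 60 mm tall (30 mm above and below this point), dark display on its -x face. Under it a dark grey collar 28 mm across, 6 mm thick (underside 36 mm below this point), then a 12 mm steel stem 62 mm long, then the sprung foot. Loose, 80 to 130 g, hangs upright in its stand at the start. z points up the pen.
- probe_tip (a point): Middle of the flat underside of the pen's copper foot, a disc 12 mm across, on the pen's axis, 122 mm below the handle's centre when the foot is out. It moves with the foot; z points up the pen.
- probe_foot (a joint): How far the sprung foot has been pushed up into the stem: 0 is fully out, 0.012 m (12 mm) is the stop. The spring begins to yield at 1.4 N and gains 0.45 N per mm, up to 6.8 N at the stop. Springs back out when unloaded.
- seat (a point): Middle of the seat on top of the stand's aluminium fork, 125 mm above the stand's underside. The 18 mm slot for the stem opens to -x and upwards; its closed end is 12 mm behind, at +x. A lip 4 mm high round the seat (gap at the slot) leaves the collar 3 to 4 mm of play. Hung, the handle's centre is 36 mm above this point. Fork 42 mm wide, pillar at +x, foot plate 75x90 mm. z up. Fixed.
- dry_bath: White three-block dry bath, 160 mm deep (x), 204 mm wide (y), fixed; origin at the centre of its underside, front (sloped panel with three dark windows) towards -x. Its rim is 68 mm high; the three aluminium blocks stand side by side along y, 54 mm apart, tops 80 mm above its underside. Which block is where varies.
- block_narrow: Aluminium block, 92x52x20 mm, with sixteen 6 mm wells in its front and rear parts; origin at the centre of its underside, z up. Fixed.
- spot_narrow (a point): The test spot of that block (sixteen 6 mm wells): centre of the ring, 26 mm across, engraved on the bare middle of its top face, level with that face; z up.
- block_middle: Aluminium block, 92x52x20 mm, with twelve 10 mm wells in its front and rear parts; origin at the centre of its underside, z up. Fixed.
- spot_middle (a point): The test spot of that block (twelve 10 mm wells): centre of the ring, 26 mm across, engraved on the bare middle of its top face, level with that face; z up.
- block_wide: Aluminium block, 92x52x20 mm, with four 17 mm wells in its front and rear parts; origin at the centre of its underside, z up. Fixed.
- spot_wide (a point): The test spot of that block (four 17 mm wells): centre of the ring, 26 mm across, engraved on the bare middle of its top face, level with that face; z up.
- cycler: Tall white bench instrument with a slanted screen, not part of the task: fixed at the back left, 0.53 m deep (x), 0.27 m wide (y), top 0.39 m high; origin low in its middle. Its nearest corner (front right) is at about x 0.49, y -0.01 in the world: draw the arm in before swinging past it.
- timer: Bystander: square white lab timer, 62x62x20 mm; loose, origin at the centre of its underside.
- petri: Bystander: closed petri dish, 58 mm across and 15 mm high; loose, origin at the centre of its underside.
- beaker_small: Bystander: small clear 50 ml beaker, 46 mm across and 57 mm high; loose, origin at the centre of its underside.
- tube_rack: Bystander: empty pale microtube rack, 38x110x38 mm; loose, origin at the centre of its underside.
- tip_box: Bystander: pipette-tip box with clear lid, 76x118x72 mm; loose, origin at the centre of its underside.
- beaker_tall: Bystander: tall 400 ml beaker, 77x82x157 mm; loose, origin at the centre of its underside.
- cylinder: Bystander: measuring cylinder on a foot, 75x83x266 mm; loose, origin at the centre of its underside.
- flask: Bystander: 500 ml conical flask, 105 mm across and 196 mm high; loose, origin at the centre of its underside.
There are look-alikes about, which are no part of the job. Leave any blue look-alike of the part that bears probe_grip alone.

How it is judged:
By the outcome, as a careful person would: the job done as asked, in the order asked, and still so for the second after the job is handed in, with the robot touching nothing.
It also fails if it takes over 61 s, if anything falls off the work surface, if the arm or the gripper's body presses on something with over 40 N, if the wrist force passes 120 N, or if a joint passes its speed limit or range.

## Working session

There is one attempt and no reset: what is moved stays moved. The work goes in short steps, Python scripts to look and compute and a tool call to move; the robot and the scene stay as the last step left them, time stands still between calls to the robot, and variables do not carry over. Pictures are saved under pics/ and viewed, about 8 in all and at most 12, crops included, and the job is handed in when it is done.

Besides the shell and the picture viewer there is one more tool, called after "Emit:" as name([rows], argument=value, ...), one row to a line, values as JSON. step_arm: Moves the arm, as the interface text tells. Its arguments: {"type":"object","properties":{"series":{"type":"array","items":{"type":"array"}}},"required":["series"]}

```bash
mkdir -p pics; cat > h.py <<'E'
from rig import *
import numpy as np, cv2
def snap(n):
    p,d=camera(n); np.savez(f'pics/{n}.npz',p=p,d=d); return p,d
def world(n,u,v,z=None,d=None):
    c=get_calibration(n);K=np.array(c['camera_matrix']);T=np.linalg.inv(np.array(c['view']))
    r=np.linalg.inv(K)@np.array([u,v,1.0]); r=T[:3,:3]@np.array([r[0],-r[1],-r[2]]); o=T[:3,3]
    t=d if d is not None else (z-o[2])/r[2]
    return o+t*r
def proj(n,P):
    c=get_calibration(n);K=np.array(c['camera_matrix']);q=np.array(c['view'])@np.append(P,1)
    q=K@np.array([q[0],-q[1],-q[2]]);return q[:2]/q[2]
E
python3 - <<'E'
from h import *
print(get_obs())
for n in('top','side'):
    p,d=snap(n);cv2.imwrite(f'pics/{n}0.png',p[:,:,::-1]);print(get_calibration(n))
E
```

```text
{'clock': 0.0, 'qpos': array([-8.24525658e+01,  5.03943142e+00,  7.86243361e+01, -2.17148609e-03,
        9.64608580e+01, -5.90944520e+00]), 'joint_velocities': array([-0.00280204, -0.13003325, -0.0349043 ,  0.04409283,  0.01930981,
       -0.01664524]), 'tau': array([ 9.33722076e-04, -3.40181887e+01, -3.02425790e+01,  7.18005351e-02,
        3.29908356e-02, -1.56008773e-04]), 'tool_pos': array([ 0.12788272, -0.53437106,  0.2043047 ]), 'orientation': array([[ 2.32709038e-01, -9.72546348e-01, -3.23028675e-04],
       [-9.72543986e-01, -2.32709188e-01,  2.15133452e-03],
       [-2.16744427e-03, -1.86475391e-04, -9.99997634e-01]]), 'wrist_force': array([0.13237013, 0.40482544, 0.76003895]), 'ft_torque': array([-0.03855431, -0.01007019, -0.02674406]), 'gripper_width': 0.09420451028080044}
{'camera_matrix': array([[571.44581884,   0.        , 317.13951031],
       [  0.        , 571.44581884, 239.4299455 ],
       [  0.        ,   0.        ,   1.        ]]), 'view': array([[ 2.87351994e-02, -9.99586564e-01, -9.94875092e-04,
        -3.12879571e-01],
       [ 9.98104528e-01,  2.86383800e-02,  5.44719571e-02,
        -5.16412127e-01],
       [-5.44209448e-02, -2.55825188e-03,  9.98514805e-01,
        -1.48101501e+00],
       [ 0.00000000e+00,  0.00000000e+00,  0.00000000e+00,
         1.00000000e+00]])}
{'camera_matrix': array([[491.68886065,   0.        , 312.86340771],
       [  0.        , 491.68886065, 238.63512445],
       [  0.        ,   0.        ,   1.        ]]), 'view': array([[-0.98097952, -0.1935977 ,  0.01411088,  0.45685129],
       [ 0.14196753, -0.6659863 ,  0.73233017, -0.34815966],
       [-0.13237978,  0.72040418,  0.6808035 , -1.00798902],
       [ 0.        ,  0.        ,  0.        ,  1.        ]])}
```

View pics/top0.png

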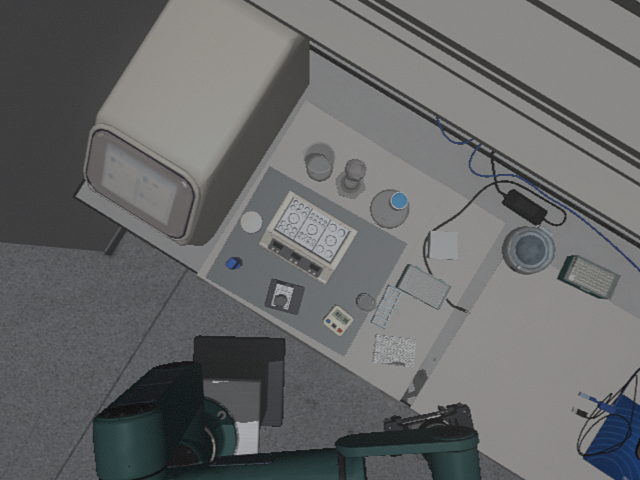

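View pics/side0.png

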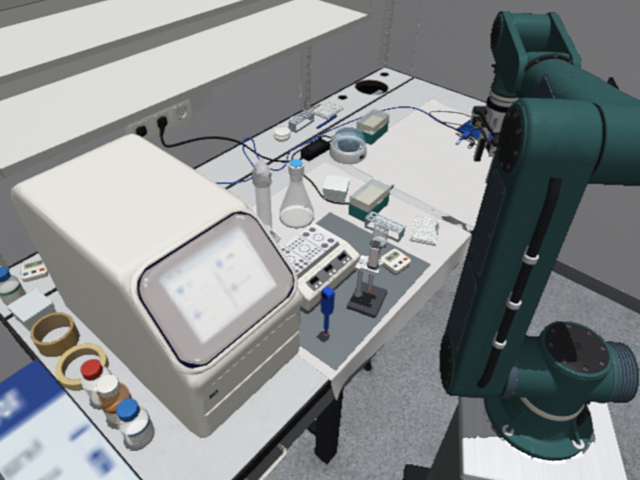

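The top view shows the stand at about (285,296), the bath at (308,236) and the blue look-alike at (233,263). In the side view the pen hangs at about (375,250) and the blue one at (327,300). I'll enlarge both.

```bash
python3 - <<'E'
from h import *
t=np.load('pics/top.npz');s=np.load('pics/side.npz')
a=cv2.resize(t['p'][180:330,220:370],(600,600),interpolation=cv2.INTER_CUBIC)
b=cv2.resize(s['p'][210:330,280:430],(750,600),interpolation=cv2.INTER_CUBIC)
cv2.imwrite('pics/tc.png',a[:,:,::-1]);cv2.imwrite('pics/sc.png',b[:,:,::-1])
E
```

```text
(no output)
```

View pics/tc.png

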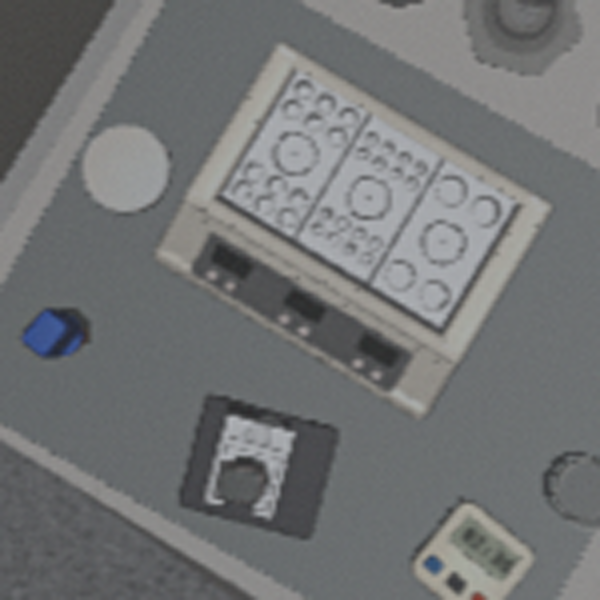

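View pics/sc.png

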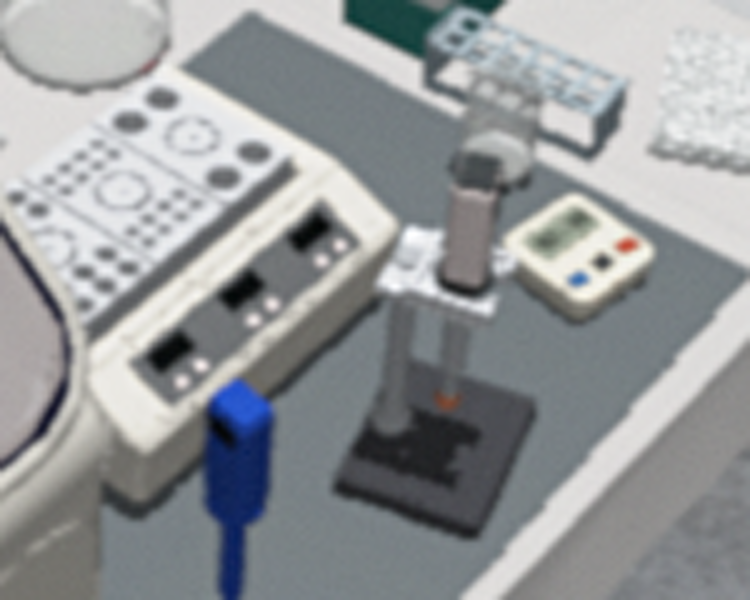

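The narrow wells are in the centre block, the middle ones left and the wide ones right, so I press centre, then left, then right. The pen is in its fork, with the slot opening towards the robot. Next I measure.

```bash
cat > m.py <<'E'
from h import *
def cloud(n,f=None):
    z=np.load(f or f'pics/{n}.npz');p,d=z['p'],z['d'];v,u=np.mgrid[:480,:640]
    c=get_calibration(n);K=np.array(c['camera_matrix']);T=np.linalg.inv(np.array(c['view']))
    P=np.stack([(u-K[0,2])/K[0,0]*d,-(v-K[1,2])/K[1,1]*d,-d],-1)
    return p,d,P@T[:3,:3].T+T[:3,3]
def rect(X):
    r=cv2.minAreaRect((X[:,:2]*1000).astype(np.float32)); return np.round(r[0],1),np.round(r[1],1),round(r[2],1)
E
python3 - <<'E'
from m import *
for n,box in(('top',(180,330,220,370)),('side',(210,330,280,430))):
    p,d,P=cloud(n);a,b,c,e=box
    Q=P[a:b,c:e].reshape(-1,3);C=p[a:b,c:e].reshape(-1,3).astype(int)
    print(n,np.histogram(Q[:,2],np.arange(-.01,.24,.01)))
    g=world('top',285,296,0.0)[:2]; print(g)
    near=np.hypot(*(Q[:,:2]-g).T)<.08
    for lo,hi in((.115,.14),(.14,.18),(.18,.21)):
        S=Q[near&(Q[:,2]>lo)&(Q[:,2]<hi)]
        if len(S)>4: print(lo,len(S),np.median(S,0),rect(S))
    S=Q[near&(Q[:,2]>.002)&(Q[:,2]<.02)]
    print('plate',rect(S),np.median(S[:,2]))
    blue=(C[:,2]>C[:,0]+50)&(Q[:,2]>.05); print('blue',np.median(Q[blue],0),Q[blue].max(0))
p,d,P=cloud('top')
for nm,(x,y) in dict(mid=(295,153),nar=(369,198),wide=(442,242)).items():
    u,v=220+(x-1.5)/4,180+(y-1.5)/4
    print(nm,world('top',u,v,.08),P[int(v+.5),int(u+.5)],proj('side',world('top',u,v,.08)))
Q=P[180:330,220:370].reshape(-1,3)
S=Q[(Q[:,2]>.074)&(Q[:,2]<.088)]
g=np.median(S[:,:2],0);S=S[np.hypot(*(S[:,:2]-g).T)<.13];print('blocks',rect(S),len(S),np.median(S[:,2]))
p,d,P=cloud('side')
for (x,y) in((55,245),(123,190),(192,137)):
    u,v=280+(x-2)/5,210+(y-2)/5; print('side',world('side',u,v,.08),P[int(v+.5),int(u+.5)])
E
```

```text
top (array([4036, 8797, 1327,  433,   42,   71,  594, 1904, 1288, 1490,   75,
         56,   45,  210,  156,   55,  117,   44,   28,   47,  110,   32,
         20,   24]), array([-0.01,  0.  ,  0.01,  0.02,  0.03,  0.04,  0.05,  0.06,  0.07,
        0.08,  0.09,  0.1 ,  0.11,  0.12,  0.13,  0.14,  0.15,  0.16,
        0.17,  0.18,  0.19,  0.2 ,  0.21,  0.22,  0.23]))
[ 0.37478318 -0.21778845]
0.115 266 [ 0.38829667 -0.22349724  0.12907002] (array([ 380.3, -218.6]), array([42.2, 53.6]), 76.6)
0.14 14 [ 0.38017409 -0.22827362  0.15958614] (array([ 378.2, -222.6]), array([26.9, 11. ]), 47.7)
0.18 102 [ 0.37206832 -0.21737903  0.19372684] (array([ 372.7, -216.1]), array([20.8, 25.6]), 1.2)
plate (array([ 377.3, -219.5]), array([159.5, 151.1]), 57.2) 0.006428875934651357
blue [ 0.45558426 -0.0965846   0.15588019] [ 0.46784026 -0.08419145  0.16517295]
side (array([3889, 3868, 1714,  474,  615,  391,  766, 1124,  772,  861,   66,
         45,   51,  260,  115,   91,  148,   63,   69,   97,  128,   63,
         58,   35]), array([-0.01,  0.  ,  0.01,  0.02,  0.03,  0.04,  0.05,  0.06,  0.07,
[... 567 characters left out ...]
  0.12475036] [0.4678625 0.5827353 0.9347637]
mid [ 0.57393627 -0.23702283  0.08      ] [ 0.57345929 -0.23616214  0.08149433] [288.63136133 259.21571228]
nar [ 0.54702028 -0.28418225  0.08      ] [ 0.54700762 -0.28454169  0.08461833] [303.42708581 247.68555592]
wide [ 0.52077154 -0.33059542  0.08      ] [ 0.52081916 -0.33017982  0.08473248] [317.19921636 236.86770965]
blocks (array([ 538.6, -279.9]), array([200.5, 130.6]), 60.2) 1972 0.08190316984013846
side [ 0.56971646 -0.240079    0.08      ] [ 0.56781053 -0.23636761  0.0826781 ]
side [ 0.54519192 -0.28488628  0.08      ] [ 0.54508285 -0.2819333   0.08142006]
side [ 0.51866967 -0.33053257  0.08      ] [ 0.51892354 -0.33203305  0.07859565]
```

Heights agree with the given sizes: handle top about 0.192, block tops about 0.08, rings 54 mm apart, bath yaw −30°. I'll write a helper that turns world targets into tool shifts.

```bash
cat > go.py <<'E'
# go.py x y z yawdeg : shift from present pose in tool axes (cm) and turn (rad)
import sys
from h import *
o=get_obs();R=np.array(o['orientation']);p=np.array(o['tool_pos'])
x,y,z,w=map(float,sys.argv[1:5])
s=R.T@(np.array([x,y,z])-p)*100
a=np.radians(w);t=R.T@np.array([np.cos(a),np.sin(a),0]);t=np.arctan2(t[1],t[0])
t=(t+np.pi/2)%np.pi-np.pi/2
print('t',o['clock'],'pos',p.round(4),'F',o['wrist_force'].round(2),'w',o['gripper_width'],'q6',o['qpos'][5].round(1))
print('shift',s.round(2),'turn',round(t,3),'tilt',R[:,2].round(4))
E
python3 go.py 0.3725 -0.216 0.25 -10
```

```text
t 0.1 pos [ 0.1279 -0.5344  0.2044] F [-0.44 -0.09 -0.22] w 0.09408408699481645 q6 -5.9
shift [-25.29 -31.2   -4.5 ] turn -1.162 tilt [-3.e-04  2.e-03 -1.e+00]
```

Emit:
step_arm([
  [[0,0,-4.5],-0.1,0],
  [[-4,-5,-4.5],-0.25,0],
  [[-7,-9,-4.5],-0.4,0],
  [[-10,-12.5,-4.5],-0.55,0],
  [[-13,-16,-4.5],-0.7,0],
  [[-16,-20,-4.5],-0.85,0],
  [[-19,-23.5,-4.5],-1.0,0],
  [[-22,-27,-4.5],-1.162,0],
  [[-25.3,-31.2,-4.5],-1.162,0],
  [[-25.3,-31.2,-4.5],-1.162,0],
  [[-25.3,-31.2,-4.5],-1.162,0],
  [[-25.3,-31.2,-4.5],-1.162,0],
])

```text
clock: 1.3
tool_pos: [0.3719, -0.2166, 0.2496]
orientation: [[0.985, -0.174, -0.001], [-0.174, -0.985, 0.002], [-0.002, -0.001, -1.0]]
wrist_force: [0.2, 0.2, -0.7]
gripper_width: 0.0938
```

```bash
python3 go.py 0.3725 -0.216 0.142 -10
```

```text
t 1.3 pos [ 0.3719 -0.2166  0.2496] F [ 0.24  0.16 -0.67] w 0.09375750109741565 q6 -27.8
shift [ 0.07 -0.06 10.76] turn -0.001 tilt [-0.0013  0.0017 -1.    ]
```

Emit:
step_arm([
  [[0,0,3],0,0],
  [[0,0,6],0,0],
  [[0,0,8.5],0,0],
  [[0,0,10.2],0,0],
  [[0,0,10.8],0,0],
  [[0,0,10.8],0,0],
  [[0,0,10.8],0,0],
])

```text
clock: 2.0
tool_pos: [0.3718, -0.2175, 0.1426]
orientation: [[0.984, -0.176, -0.0], [-0.176, -0.984, 0.001], [-0.0, -0.001, -1.0]]
wrist_force: [0.2, -0.2, 0.3]
gripper_width: 0.0943
```

```bash
python3 - <<'E'
from h import *
p,d=snap('side');cv2.imwrite('pics/s2.png',cv2.resize(p[150:330,260:460],(667,600),interpolation=cv2.INTER_CUBIC)[:,:,::-1])
E
python3 go.py 0.3725 -0.216 0.142 -10
```

```text
t 2.05 pos [ 0.3721 -0.2175  0.143 ] F [ 0.59 -0.63 -0.15] w 0.09404176301411464 q6 -27.8
shift [ 0.02 -0.15  0.1 ] turn -0.002 tilt [ 5.e-04  3.e-04 -1.e+00]
```

View pics/s2.png

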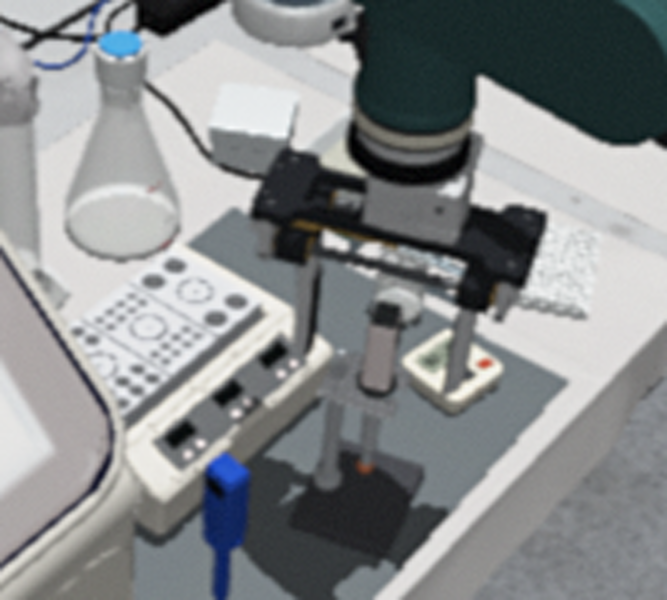

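The fingers straddle the white handle (crop ~(380,350)) and the jaws are clear of the fork. I close them, then lift a little.

Emit:
step_arm([
  [[0,-0.15,0.1],0,0.3],
  [[0,-0.15,0.1],0,0.6],
  [[0,-0.15,0.1],0,0.8],
  [[0,-0.15,0.1],0,1],
  [[0,-0.15,0.1],0,1],
  [[0,-0.15,0.1],0,1],
  [[0,-0.15,0.1],0,1],
  [[0,-0.15,0.1],0,1],
  [[0,-0.15,0.1],0,1],
  [[0,-0.15,0.1],0,1],
])

```text
clock: 3.05
tool_pos: [0.3722, -0.2159, 0.1419]
orientation: [[0.984, -0.175, 0.0], [-0.175, -0.984, 0.001], [0.0, -0.001, -1.0]]
wrist_force: [-1.7, 1.2, 1.0]
gripper_width: 0.0198
```

```bash
python3 go.py 0.3725 -0.216 0.26 -10;  python3 - <<'E'
from m import *
p,d=snap('side')
E
```

```text
t 3.05 pos [ 0.3722 -0.2159  0.1419] F [-1.67  1.19  0.97] w 0.019757318262548725 q6 -27.6
shift [  0.03  -0.   -11.81] turn -0.002 tilt [ 1.e-04  5.e-04 -1.e+00]
```

Emit:
step_arm([
  [[0,0,-1],0,1],
  [[0,0,-2.5],0,1],
  [[0,0,-4.5],0,1],
  [[0,0,-6.5],0,1],
  [[0,0,-8.5],0,1],
  [[0,0,-10.5],0,1],
  [[0,0,-12],0,1],
  [[0,0,-12],0,1],
  [[0,0,-12],0,1],
  [[0,0,-12],0,1],
])

```text
clock: 4.1
tool_pos: [0.3718, -0.2157, 0.2608]
orientation: [[0.984, -0.175, -0.002], [-0.175, -0.984, 0.002], [-0.002, -0.002, -1.0]]
wrist_force: [-0.0, -0.3, -0.3]
gripper_width: 0.0197
```

```bash
python3 - <<'E'
from h import *
p,d=snap('side');cv2.imwrite('pics/s3.png',cv2.resize(p[130:310,260:460],(667,600),interpolation=cv2.INTER_CUBIC)[:,:,::-1])
E
python3 go.py 0.5465 -0.284 0.225 -10
```

```text
t 4.15 pos [ 0.3717 -0.2156  0.2607] F [ 0.83  0.46 -1.54] w 0.019864156346321396 q6 -27.6
shift [18.41  3.67  3.52] turn -0.002 tilt [-0.0018  0.002  -1.    ]
```

View pics/s3.png

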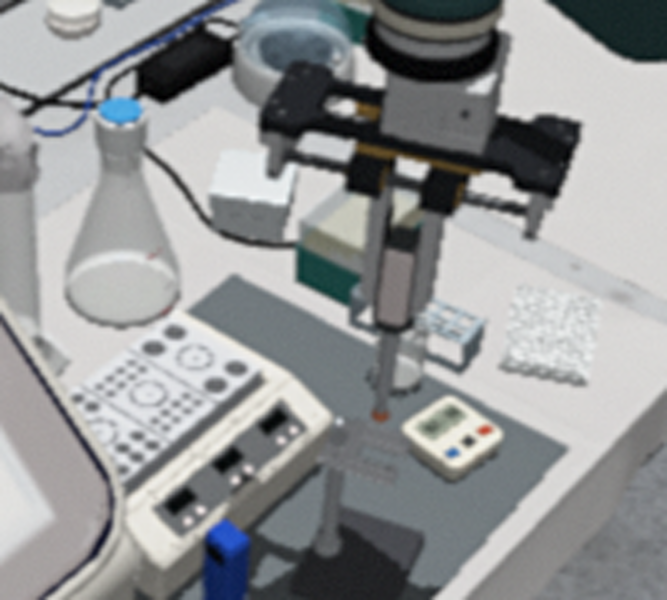

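```bash
python3 - <<'E'
from m import *
p,d,P=cloud('side'); 
print('tip exp px',proj('side',[.3717,-.2156,.158]),'seen 374.2 254.4')
# copper
hsv=cv2.cvtColor(p,cv2.COLOR_RGB2HSV);m=(hsv[...,0]<15)&(hsv[...,1]>110)
m[:240]=0;m[265:]=0;m[:,:355]=0;m[:,395:]=0
v,u=np.nonzero(m);print('copper',len(u),u.mean(),v.mean(),v.max())
p,d,P=cloud('top')
for nm,u,v in(('cyl',352,167),('cyl',355,163),('beak',318,158),('flask',399,200)):
    print(nm,P[v,u])
Q=P.reshape(-1,3);g=(Q[:,0]>.55)&(Q[:,0]<.8)&(Q[:,1]>-.45)&(Q[:,1]<-.15)&(Q[:,2]>.13)&(Q[:,2]<.35)
S=Q[g]
for lo,hi in((.13,.17),(.17,.22),(.22,.3)):
    a=S[(S[:,2]>lo)&(S[:,2]<hi)]; print(lo,len(a)); 
    if len(a): print(np.round(a[::max(1,len(a)//10)],3))
E
```

```text
tip exp px [373.46659355 254.69722223] seen 374.2 254.4
copper 7 373.7142857142857 254.42857142857142 255
cyl [ 0.67448911 -0.37093116  0.25450217]
cyl [ 0.6827698  -0.37707348  0.25879609]
beak [ 0.74129125 -0.2939855   0.0082768 ]
flask [ 0.61212092 -0.484907    0.1924449 ]
0.13 404
[[ 0.798 -0.188  0.168]
 [ 0.78  -0.178  0.132]
 [ 0.753 -0.296  0.155]
 [ 0.743 -0.157  0.15 ]
 [ 0.746 -0.313  0.148]
 [ 0.737 -0.153  0.133]
 [ 0.729 -0.265  0.15 ]
 [ 0.714 -0.264  0.153]
 [ 0.689 -0.274  0.159]
 [ 0.678 -0.305  0.161]
 [ 0.656 -0.38   0.145]]
0.17 196
[[ 0.796 -0.187  0.218]
 [ 0.787 -0.182  0.206]
 [ 0.788 -0.184  0.175]
 [ 0.776 -0.176  0.185]
 [ 0.76  -0.167  0.209]
 [ 0.757 -0.165  0.193]
 [ 0.744 -0.156  0.209]
 [ 0.741 -0.157  0.193]
 [ 0.682 -0.357  0.213]
 [ 0.66  -0.398  0.196]
 [ 0.652 -0.377  0.199]]
0.22 636
[[ 0.796 -0.187  0.297]
 [ 0.776 -0.176  0.289]
 [ 0.778 -0.177  0.23 ]
 [ 0.759 -0.166  0.243]
 [ 0.741 -0.156  0.249]
 [ 0.691 -0.389  0.239]
 [ 0.679 -0.369  0.254]
 [ 0.672 -0.373  0.257]
 [ 0.667 -0.378  0.247]
 [ 0.661 -0.388  0.244]
 [ 0.656 -0.392  0.221]]
```

The tip sits within 1 px of where it should be, so the pen is straight in the grip. I move over the narrow (centre) ring.

Emit:
step_arm([
  [[3,0.6,0],0,1],
  [[6,1.2,0],0,1],
  [[9,1.8,0.5],0,1],
  [[12,2.4,1.2],0,1],
  [[15,3,2.2],0,1],
  [[17.4,3.5,3],0,1],
  [[18.4,3.7,3.5],0,1],
  [[18.4,3.7,4.5],0,1],
  [[18.4,3.7,5.5],0,1],
  [[18.4,3.7,5.5],0,1],
  [[18.4,3.7,5.5],0,1],
])

```text
clock: 5.25
tool_pos: [0.5455, -0.2839, 0.2055]
orientation: [[0.984, -0.176, -0.002], [-0.176, -0.984, 0.002], [-0.002, -0.002, -1.0]]
wrist_force: [0.8, -0.3, -0.5]
gripper_width: 0.0198
```

```bash
python3 - <<'E'
from h import *
p,d=snap('side');cv2.imwrite('pics/s4.png',cv2.resize(p[190:280,250:370],(800,600),interpolation=cv2.INTER_CUBIC)[:,:,::-1])
E
python3 go.py 0.5465 -0.284 0.177 -10
```

```text
t 5.3 pos [ 0.5458 -0.2841  0.2061] F [ 0.27 -0.39 -1.3 ] w 0.019733123895491044 q6 -22.7
shift [ 0.07 -0.02  2.91] turn -0.002 tilt [-8.0e-04  1.3e-03 -1.0e+00]
```

View pics/s4.png

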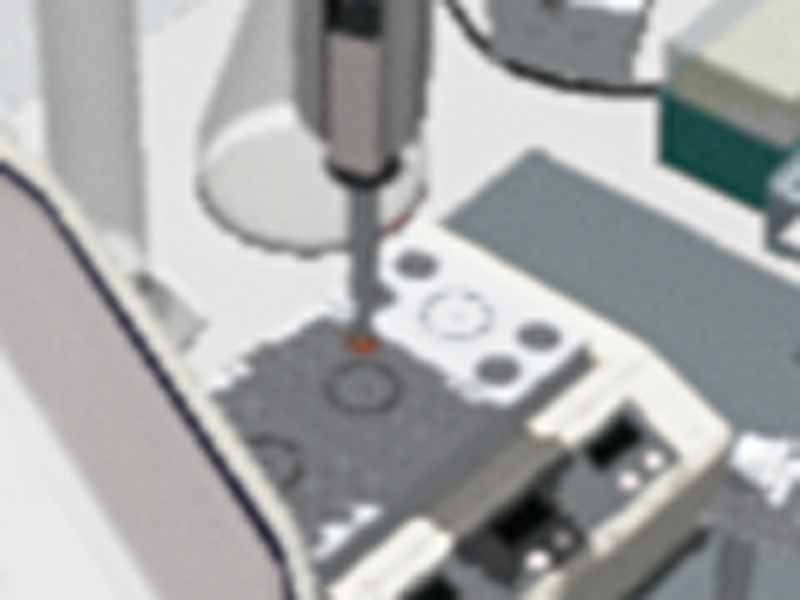

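The copper foot (363,345) is directly above the narrow block's ring (363,388). I press now.

Emit:
step_arm([
  [[0.05,0,1],0,1],
  [[0.05,0,1.7],0,1],
  [[0.05,0,2.1],0,1],
  [[0.05,0,2.3],0,1],
  [[0.05,0,2.5],0,1],
  [[0.05,0,2.7],0,1],
  [[0.05,0,2.9],0,1],
  [[0.05,0,2.95],0,1],
  [[0.05,0,2.95],0,1],
  [[0.05,0,2.95],0,1],
  [[0.05,0,2.95],0,1],
])

```text
clock: 6.4
tool_pos: [0.5462, -0.2841, 0.1769]
orientation: [[0.984, -0.176, -0.001], [-0.176, -0.984, 0.001], [-0.001, -0.001, -1.0]]
wrist_force: [-2.4, 0.9, 1.9]
gripper_width: 0.0196
```

```bash
python3 - <<'E'
from h import *
p,d=snap('side');cv2.imwrite('pics/s5.png',cv2.resize(p[190:280,250:370],(800,600),interpolation=cv2.INTER_CUBIC)[:,:,::-1])
E
python3 go.py 0.5465 -0.284 0.177 -10
```

```text
t 6.45 pos [ 0.5462 -0.2841  0.1768] F [-2.04  1.14  3.12] w 0.020042542734898167 q6 -22.7
shift [ 0.03 -0.01 -0.02] turn -0.002 tilt [-0.001   0.0014 -1.    ]
```

View pics/s5.png

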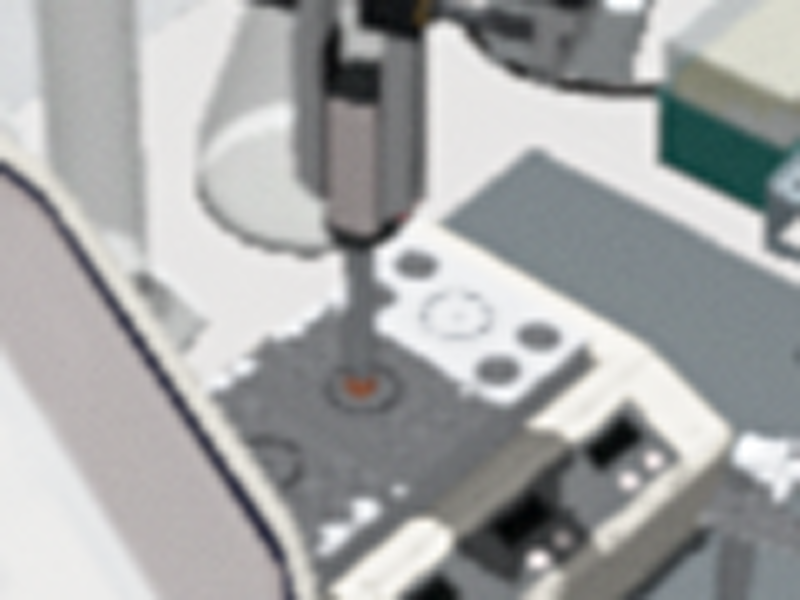

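The foot is centred in the ring at (360,387), the stem has come down on it, and force is up by about 4 N. I'll hold longer, then lift.

Emit:
step_arm([
  [[0,0,0],0,1],
  [[0,0,0],0,1],
  [[0,0,0],0,1],
  [[0,0,0],0,1],
  [[0,0,0],0,1],
  [[0,0,0],0,1],
  [[0,0,0],0,1],
  [[0,0,-1],0,1],
  [[0,0,-2.5],0,1],
  [[0,0,-3.3],0,1],
  [[0,0,-3.3],0,1],
  [[0,0,-3.3],0,1],
])

```text
clock: 7.65
tool_pos: [0.5465, -0.2843, 0.2102]
orientation: [[0.984, -0.176, -0.0], [-0.176, -0.984, 0.001], [-0.0, -0.001, -1.0]]
wrist_force: [0.3, -0.3, -0.6]
gripper_width: 0.02
```

```bash
python3 go.py 0.573 -0.238 0.177 -10
```

```text
t 7.65 pos [ 0.5465 -0.2843  0.2102] F [ 0.29 -0.34 -0.62] w 0.020016774392748373 q6 -22.7
shift [ 1.8  -5.02  3.32] turn -0.002 tilt [-0.e+00  8.e-04 -1.e+00]
```

Emit:
step_arm([
  [[0.6,-1.7,0],0,1],
  [[1.2,-3.4,0],0,1],
  [[1.8,-5,0],0,1],
  [[1.8,-5,0.6],0,1],
  [[1.8,-5,1.6],0,1],
  [[1.8,-5,2.3],0,1],
  [[1.8,-5,2.7],0,1],
  [[1.8,-5,3],0,1],
  [[1.8,-5,3.3],0,1],
  [[1.8,-5,3.3],0,1],
  [[1.8,-5,3.3],0,1],
  [[1.8,-5,3.3],0,1],
])

```text
clock: 8.85
tool_pos: [0.5729, -0.2385, 0.1778]
orientation: [[0.984, -0.176, 0.0], [-0.176, -0.984, 0.0], [0.0, -0.0, -1.0]]
wrist_force: [-3.0, 1.3, 2.4]
gripper_width: 0.0199
```

```bash
python3 - <<'E'
from h import *
p,d=snap('side');cv2.imwrite('pics/s6.png',cv2.resize(p[200:290,240:360],(800,600),interpolation=cv2.INTER_CUBIC)[:,:,::-1])
E
python3 go.py 0.573 -0.238 0.177 -10
```

```text
t 8.9 pos [ 0.5729 -0.2385  0.1777] F [-3.03  0.35  2.99] w 0.019974226754984403 q6 -17.7
shift [ 0.   -0.05  0.07] turn -0.002 tilt [ 2.e-04  2.e-04 -1.e+00]
```

View pics/s6.png

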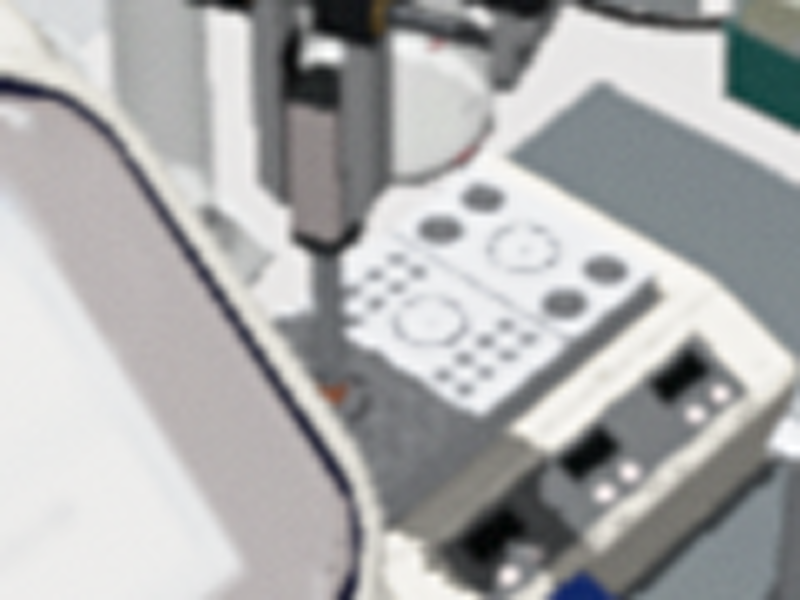

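The foot is at (333,394). Extrapolating the other two rings, (525,248) and (430,320), puts the third ring at about (334,393), so it is centred and pressed. I hold, lift and go to the wide block.

Emit:
step_arm([
  [[0,0,0],0,1],
  [[0,0,0],0,1],
  [[0,0,0],0,1],
  [[0,0,0],0,1],
  [[0,0,0],0,1],
  [[0,0,0],0,1],
  [[0,0,0],0,1],
  [[0,0,-1],0,1],
  [[0,0,-2.5],0,1],
  [[0,0,-3.3],0,1],
  [[0,0,-3.3],0,1],
  [[0,0,-3.3],0,1],
])

```text
clock: 10.1
tool_pos: [0.5732, -0.2386, 0.2111]
orientation: [[0.984, -0.176, 0.001], [-0.176, -0.984, -0.0], [0.001, 0.0, -1.0]]
wrist_force: [0.2, -0.1, -1.6]
gripper_width: 0.02
```

```bash
python3 go.py 0.520 -0.3305 0.177 -10
```

```text
t 10.1 pos [ 0.5732 -0.2386  0.2111] F [ 0.24 -0.12 -1.64] w 0.02000437799989291 q6 -17.7
shift [-3.62  9.98  3.4 ] turn -0.002 tilt [ 1.e-03 -2.e-04 -1.e+00]
```

Emit:
step_arm([
  [[-0.9,2.5,0],0,1],
  [[-1.8,5,0],0,1],
  [[-2.7,7.5,0],0,1],
  [[-3.6,10,0],0,1],
  [[-3.6,10,0.6],0,1],
  [[-3.6,10,1.6],0,1],
  [[-3.6,10,2.3],0,1],
  [[-3.6,10,2.7],0,1],
  [[-3.6,10,3.1],0,1],
  [[-3.6,10,3.4],0,1],
  [[-3.6,10,3.4],0,1],
  [[-3.6,10,3.4],0,1],
])

```text
clock: 11.3
tool_pos: [0.5205, -0.3303, 0.1779]
orientation: [[0.985, -0.175, 0.002], [-0.175, -0.985, -0.0], [0.002, -0.0, -1.0]]
wrist_force: [-1.7, 1.4, 2.2]
gripper_width: 0.0197
```

```bash
python3 - <<'E'
from h import *
p,d=snap('side');cv2.imwrite('pics/s7.png',cv2.resize(p[190:280,260:380],(800,600),interpolation=cv2.INTER_CUBIC)[:,:,::-1])
E
python3 go.py 0.520 -0.3305 0.177 -10
```

```text
t 11.35 pos [ 0.5206 -0.3304  0.1779] F [-1.66  2.09  2.7 ] w 0.019915766380055037 q6 -27.6
shift [-0.06  0.02  0.09] turn -0.002 tilt [ 2.2e-03 -4.0e-04 -1.0e+00]
```

View pics/s7.png

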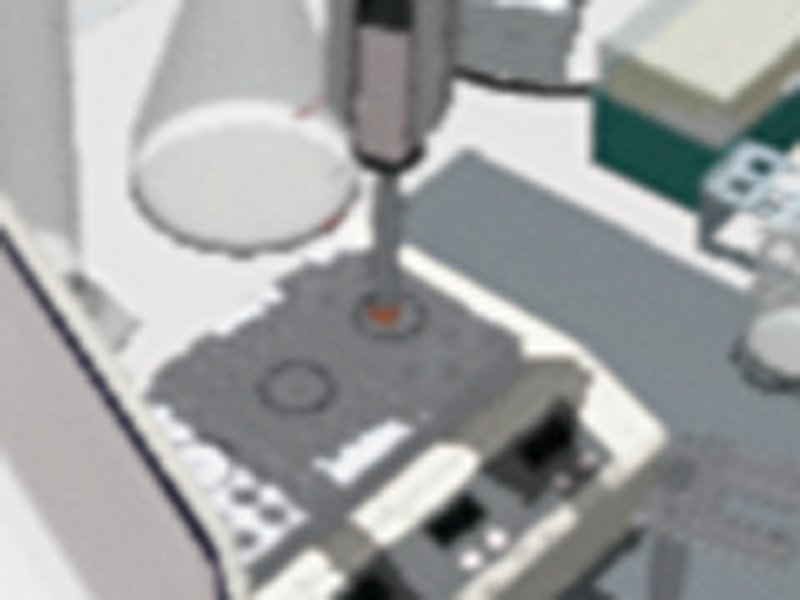

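The foot at (385,315) is inside the wide block's ring, whose centre is at about (391,317). I hold, then lift for the return.

Emit:
step_arm([
  [[0,0,0.1],0,1],
  [[0,0,0.1],0,1],
  [[0,0,0.1],0,1],
  [[0,0,0.1],0,1],
  [[0,0,0.1],0,1],
  [[0,0,0.1],0,1],
  [[0,0,0.1],0,1],
  [[0,0,-1],0,1],
  [[0,0,-3.5],0,1],
  [[0,0,-6.5],0,1],
  [[0,0,-8.4],0,1],
  [[0,0,-8.4],0,1],
])

```text
clock: 12.55
tool_pos: [0.5217, -0.3319, 0.266]
orientation: [[0.984, -0.176, 0.008], [-0.176, -0.984, -0.006], [0.009, 0.004, -1.0]]
wrist_force: [0.7, 0.0, -0.8]
gripper_width: 0.0199
```

```bash
python3 go.py 0.3722 -0.2159 0.262 -10
```

```text
t 12.55 pos [ 0.5217 -0.3319  0.266 ] F [ 0.67  0.04 -0.75] w 0.019915020242523077 q6 -27.6
shift [-16.75  -8.79   0.2 ] turn -0.002 tilt [ 0.0083 -0.0059 -0.9999]
```

Emit:
step_arm([
  [[-2.5,-1.3,0.2],0,1],
  [[-5.5,-2.9,0.2],0,1],
  [[-8.5,-4.5,0.2],0,1],
  [[-11.5,-6,0.2],0,1],
  [[-14.3,-7.5,0.2],0,1],
  [[-16,-8.4,0.2],0,1],
  [[-16.75,-8.8,0.2],0,1],
  [[-16.75,-8.8,0.2],0,1],
  [[-16.75,-8.8,0.2],0,1],
  [[-16.75,-8.8,0.2],0,1],
  [[-16.75,-8.8,0.2],0,1],
])

```text
clock: 13.65
tool_pos: [0.3727, -0.2163, 0.2616]
orientation: [[0.984, -0.176, 0.008], [-0.176, -0.984, -0.005], [0.008, 0.004, -1.0]]
wrist_force: [-0.2, -0.7, -0.8]
gripper_width: 0.0204
```

```bash
python3 go.py 0.3722 -0.2159 0.142 -10;python3 - <<'E'
from m import *
p,d=snap('side')
o=get_obs();t=o['tool_pos'];R=o['orientation']
print('tip exp',proj('side',t-R[:,2]*.019+R[:,2]*.122))
hsv=cv2.cvtColor(p,cv2.COLOR_RGB2HSV);m=(hsv[...,0]<15)&(hsv[...,1]>110)
m[:235]=0;m[270:]=0;m[:,:355]=0;m[:,395:]=0
v,u=np.nonzero(m);print('copper',len(u),u.mean(),v.mean())
E
```

```text
t 13.65 pos [ 0.3727 -0.2163  0.2616] F [-0.24 -0.7  -0.76] w 0.020371397406546286 q6 -27.5
shift [-0.16 -0.07 11.96] turn -0.002 tilt [ 0.0076 -0.0054 -1.    ]
tip exp [372.75848785 254.00967859]
copper 4 372.75 253.75
```

The foot appears exactly where predicted, so the pen has not slipped. I lower it into the fork at the pick-up pose.

Emit:
step_arm([
  [[0,0,1],0,1],
  [[-0.03,-0.01,2.5],0,1],
  [[-0.06,-0.02,4],0,1],
  [[-0.1,-0.04,5.5],0,1],
  [[-0.12,-0.05,7],0,1],
  [[-0.14,-0.06,8.5],0,1],
  [[-0.16,-0.07,9.7],0,1],
  [[-0.16,-0.07,10.5],0,1],
  [[-0.16,-0.07,11],0,1],
  [[-0.16,-0.07,11],0,1],
])

```text
clock: 14.7
tool_pos: [0.3719, -0.2157, 0.151]
orientation: [[0.984, -0.176, 0.007], [-0.176, -0.984, -0.005], [0.008, 0.004, -1.0]]
wrist_force: [-0.0, -0.1, -1.0]
gripper_width: 0.0199
```

```bash
python3 go.py 0.3722 -0.2159 0.142 -10
```

```text
t 14.7 pos [ 0.3719 -0.2157  0.151 ] F [-0.04 -0.09 -1.  ] w 0.0198697873974373 q6 -27.6
shift [0.03 0.01 0.9 ] turn -0.002 tilt [ 0.0069 -0.0049 -1.    ]
```

Emit:
step_arm([
  [[0.03,0,0.2],0,1],
  [[0.03,0,0.4],0,1],
  [[0.03,0,0.6],0,1],
  [[0.03,0,0.8],0,1],
  [[0.03,0,0.9],0,1],
  [[0.03,0,0.9],0,1],
  [[0.03,0,0.9],0,1],
])

```text
clock: 15.4
tool_pos: [0.3722, -0.2158, 0.142]
orientation: [[0.984, -0.176, 0.007], [-0.176, -0.984, -0.005], [0.008, 0.004, -1.0]]
wrist_force: [-0.2, -0.1, -0.7]
gripper_width: 0.0201
```

```bash
python3 - <<'E'
from h import *
p,d=snap('side');cv2.imwrite('pics/s8.png',cv2.resize(p[220:310,330:430],(667,600),interpolation=cv2.INTER_CUBIC)[:,:,::-1])
E
python3 go.py 0.3722 -0.2159 0.142 -10
```

```text
t 15.45 pos [ 0.3722 -0.2158  0.142 ] F [-0.23 -0.99 -0.65] w 0.019740567300576523 q6 -27.5
shift [-0.    0.01  0.  ] turn -0.002 tilt [ 0.0069 -0.0049 -1.    ]
```

View pics/s8.png

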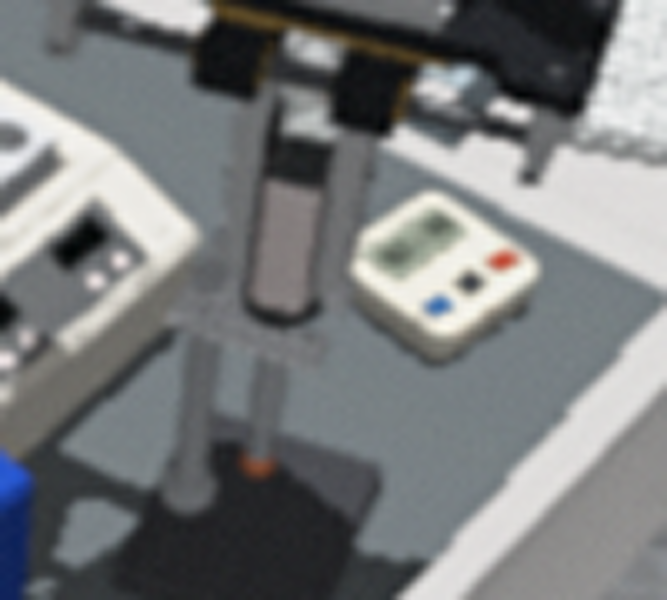

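The stem is in the slot with the collar about on the seat, but the weight is still on the gripper. I lower a little further.

Emit:
step_arm([
  [[0,0,0.05],0,1],
  [[0,0,0.1],0,1],
  [[0,0,0.1],0,1],
  [[0,0,0.1],0,1],
])

```text
clock: 15.85
tool_pos: [0.3722, -0.2158, 0.1419]
orientation: [[0.984, -0.176, 0.007], [-0.176, -0.984, -0.005], [0.008, 0.004, -1.0]]
wrist_force: [-1.7, 1.7, 5.3]
gripper_width: 0.0198
```

```bash
python3 go.py 0.3722 -0.2159 0.142 -10
```

```text
t 15.85 pos [ 0.3722 -0.2158  0.1419] F [-1.68  1.7   5.29] w 0.019832450720853743 q6 -27.5
shift [-0.    0.01 -0.01] turn -0.002 tilt [ 0.0073 -0.0053 -1.    ]
```

The force rose to 5.3 N without further travel, so the collar is seated. I release and retreat straight up.

Emit:
step_arm([
  [[0,0,0],0,1],
  [[0,0,0],0,0.7],
  [[0,0,0],0,0.6],
  [[0,0,0],0,0.4],
  [[0,0,0],0,0.2],
  [[0,0,0],0,0.1],
  [[0,0,0],0,0.1],
  [[0,0,0],0,0.1],
  [[0,0,0],0,0.1],
])

```text
clock: 16.75
tool_pos: [0.3723, -0.2158, 0.1419]
orientation: [[0.984, -0.176, 0.007], [-0.176, -0.984, -0.005], [0.008, 0.004, -1.0]]
wrist_force: [0.5, -0.6, 0.1]
gripper_width: 0.0805
```

Emit:
step_arm([
  [[0,0,-1],0,0.1],
  [[0,0,-3],0,0.1],
  [[0,0,-5.5],0,0.1],
  [[0,0,-8.5],0,0.1],
  [[0,0,-11.5],0,0.1],
  [[0,0,-14],0,0.1],
  [[0,0,-14],0,0.1],
  [[0,0,-14],0,0.1],
])

```text
clock: 17.55
tool_pos: [0.3714, -0.2152, 0.2822]
orientation: [[0.984, -0.176, 0.008], [-0.176, -0.984, -0.006], [0.009, 0.005, -1.0]]
wrist_force: [-0.3, -0.6, -0.8]
gripper_width: 0.0843
```

```bash
python3 - <<'E'
from m import *
p,d=snap('side');cv2.imwrite('pics/s9.png',cv2.resize(p[210:330,280:430],(750,600),interpolation=cv2.INTER_CUBIC)[:,:,::-1])
p,d,P=cloud('side');Q=P[210:330,280:430].reshape(-1,3)
S=Q[(np.hypot(Q[:,0]-.3722,Q[:,1]+.216)<.03)&(Q[:,2]>.14)&(Q[:,2]<.22)]
print('handle top z',np.percentile(S[:,2],[90,95,99]),rect(S[S[:,2]>.18]))
E
python3 go.py 0.3722 -0.2159 0.142 -10
```

```text
handle top z [0.19417289 0.19513274 0.19607769] (array([ 372.8, -213.3]), array([27.5, 20.4]), 81.9)
t 17.6 pos [ 0.371  -0.2149  0.281 ] F [-0.21  1.13 -1.05] w 0.08458003321163185 q6 -27.5
shift [ 0.04  0.03 13.9 ] turn -0.002 tilt [ 0.0063 -0.0046 -1.    ]
```

View pics/s9.png

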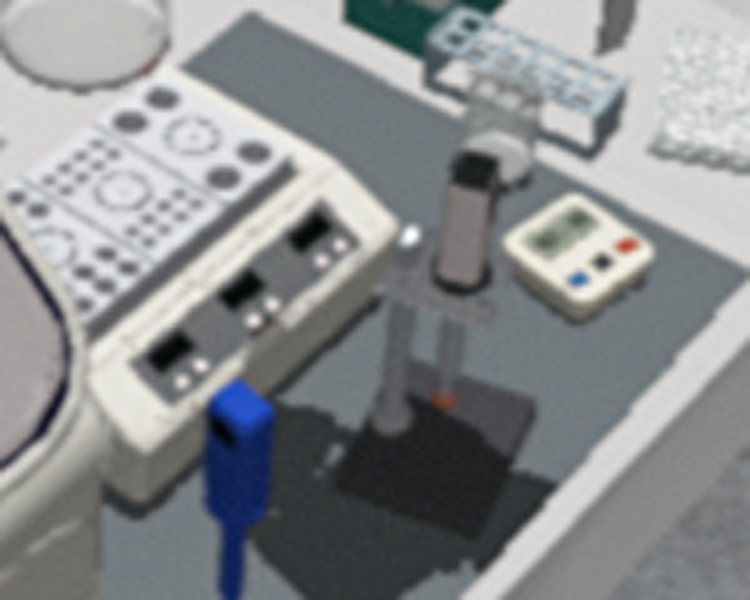

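The pen hangs in the fork with its foot at (445,400), versus (446,400) at the start. I'll compare it numerically with the first picture for tilt or collar-on-lip.

```bash
python3 - <<'E'
from m import *
a=cv2.imread('pics/side0.png')[:,:,::-1].copy();b=np.load('pics/side.npz')['p']
K=get_calibration('side')
for n,p in(('start',a),('now',b)):
    hsv=cv2.cvtColor(p,cv2.COLOR_RGB2HSV);m=(hsv[...,0]<20)&(hsv[...,1]>90);m[:280]=0;m[300:]=0;m[:,:355]=0;m[:,385:]=0
    v,u=np.nonzero(m);print(n,'foot',len(u),u.mean().round(2),v.mean().round(2))
    sub=p[236:275,362:385].astype(int);g=sub.sum(2)/3
    for r in(246,252,258,263): print(r,(p[r,364:384].sum(1)//3).tolist())
    for c in(372,374): print('col',c,(p[236:280,c].astype(int).sum(1)//3).tolist())
for P in([.3722,-.2159,.191],[.3722,-.2159,.131],[.3722,-.2159,.039]): print(proj('side',P))
E
```

```text
start foot 10 368.7 290.1
246 [124, 124, 124, 125, 125, 127, 122, 96, 77, 68, 68, 70, 70, 72, 79, 96, 94, 104, 105, 86]
252 [124, 126, 124, 124, 121, 114, 114, 122, 128, 126, 127, 125, 130, 120, 96, 85, 109, 125, 125, 125]
258 [239, 235, 234, 210, 154, 116, 120, 127, 127, 127, 128, 128, 123, 115, 117, 125, 159, 215, 234, 229]
263 [226, 196, 165, 117, 99, 117, 125, 126, 124, 127, 126, 125, 115, 102, 151, 210, 212, 215, 189, 136]
col 372 [122, 123, 132, 138, 116, 100, 97, 93, 85, 80, 77, 104, 159, 144, 128, 123, 128, 125, 126, 125, 128, 125, 127, 125, 126, 125, 126, 124, 127, 124, 96, 49, 39, 136, 218, 171, 118, 116, 114, 102, 99, 98, 99, 97]
col 374 [138, 159, 179, 171, 120, 81, 75, 76, 75, 73, 68, 96, 166, 155, 131, 125, 127, 129, 129, 128, 127, 125, 128, 125, 126, 127, 128, 126, 126, 130, 123, 72, 37, 92, 181, 211, 156, 118, 122, 118, 115, 116, 120, 120]
now foot 12 368.17 289.92
246 [118, 118, 119, 119, 116, 102, 77, 54, 43, 35, 31, 32, 31, 46, 71, 69, 88, 108, 102, 82]
252 [122, 119, 121, 117, 111, 111, 117, 118, 120, 119, 121, 123, 119, 93, 72, 98, 118, 119, 120, 116]
258 [110, 108, 109, 105, 109, 119, 119, 118, 120, 120, 125, 121, 108, 99, 109, 119, 155, 210, 232, 226]
263 [111, 104, 76, 90, 114, 120, 121, 120, 121, 121, 121, 109, 77, 60, 89, 113, 113, 111, 105, 100]
col 372 [118, 119, 126, 125, 86, 56, 42, 34, 31, 30, 43, 83, 120, 123, 121, 122, 120, 121, 122, 121, 121, 120, 120, 121, 121, 119, 122, 121, 122, 119, 90, 47, 39, 78, 108, 113, 109, 115, 110, 96, 97, 98, 99, 100]
col 374 [133, 153, 172, 156, 84, 34, 28, 30, 31, 32, 31, 59, 108, 125, 122, 121, 121, 123, 121, 121, 121, 121, 125, 122, 123, 120, 121, 121, 121, 120, 100, 52, 53, 99, 113, 119, 115, 117, 120, 119, 120, 117, 120, 122]
[374.72336168 243.92901859]
[372.10398643 262.96449733]
[368.4379798  289.60603753]
```

The foot moved 0.5 px and the handle about 1 px, with the same height and no tilt, so the pen is seated. I hand in.

```bash
python3 -c "
from rig import *
print(job_done(), get_obs()['clock'])"
```

```text
the job is handed in; nothing more can be done
the job is handed in; nothing more can be done
```

The three blocks were checked in the order asked: narrow (centre), middle (left), then wide (right). The pen is back in the fork of its stand. I handed the job in at about 17.6 s of the 61 s allowed; no verdict is reported.

- **Presses:** on each block the foot gave about 5–6 mm, judged from the arm's height, with about 3–4 N of force, and I held it for over a second. Pictures showed the foot inside the ring on the narrow and wide blocks. On the middle block the cycler partly hid the ring, so I confirmed the position from the spacing of the other two.
- **Pen in its stand:** the force rose to 5 N with no further travel as the collar seated. After release, the foot was within 0.5 px and the handle within about 1 px of the first picture, at the same height and upright.
- **Limits of the checks:** the foot's travel was worked out, not measured directly. The gripper was about 0.5° off vertical while hanging the pen back. The blue look-alike, timer, rack and small beaker looked unmoved in the last crop; I did not re-measure the things outside it.

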